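# Catch the photometer lid and lower it shut

## Task

The lid of the cuvette photometer is thrown back on its stop, and its worn hinge no longer holds it up on the way down. Tip the lid forward, catch it on a finger while it is still well open and let it down on that finger, without ever gripping it, until it lies fully shut with no drop or bump, then take the hand away. Leave the cuvette in its holder and everything else on the bench as it stands.

Things in the scene. Friction and masses are not known exactly. Their poses are not given: they have to be found in the camera images.
- photometer: white cuvette photometer, fixed, 250 mm deep (x) by 280 wide (y), top at 105 mm. Origin: centre of its underside; x points from its front to its back, front face at x = -125 mm. The lid covers the sample compartment front left (centre line y = +50); a console with a sloping screen, up to 105 mm high, is front right (y -140 to -15); behind the hinge lies the flat optics housing, 105 high
- lid (a joint): hinge of the lid, rad: 0 = fully shut, flat on the housing; 1.57 = upright; 1.9 = thrown back on its stop, where it rests at first. The axis lies along the photometer's y. The hinge has only slight drag: tipped forward of upright the lid falls shut by its own weight (0.17 to 0.3 kg, centre of mass at mid length) in under a second; tipped back it falls on its stop
- lid_hinge (a point): middle of the lid's hinge axis: 112 mm above the bench, at x = -15, y = +50 mm of the photometer. It turns with the lid; at joint 0 its axes are parallel to the photometer's; the lid runs along its -x
- lid_lip (a point): middle of the lid's lower front edge, 140 mm from the hinge along the lid's -x, 7 mm below the axis. The lid is a flat slab, 128 mm wide (y), 14 thick (upper 8 mm grey cover, lower 6 mm black liner), from 8 to 140 mm from the axis. Shut, its underside is 105 mm above the bench and it overhangs the front face by 30 mm as a finger lip, with free space below
- cuvette: amber reference cuvette with a white stopper, 12.5 x 12.5 x 45 mm, standing loose in the holder in the open compartment; origin at the centre of its underside, 35 mm above the bench; its top is 25 mm below the shut lid
- cuvette_rack: white block with cuvettes, 45 x 105 x 48 mm, standing before the right part of the photometer; origin at the centre of its underside
- tube_rack: purple rack of purple-capped tubes, 75 x 150 x 120 mm; origin at the centre of its underside
- wire_rack: white open-frame tube rack with two tubes, 66 x 156 mm, 58 mm high (tubes 93 mm); origin at the centre of its underside
- dish_stack: stack of five petri dishes, 94 mm across, 71 mm high; origin at the centre of its underside
- bottle_orange: clear bottle with an orange cap, 72 mm across, 150 mm high; origin at the centre of its underside
- jar_green: clear jar with a green cap, 60 mm across, 110 mm high; origin at the centre of its underside

How it is judged:
On the way, in this order (a step that is already met when the one before it is completed fails the run):
1. the falling lid is caught and rests on a finger while it is still well open (value of joint lid between 0.6 and 1.5 rad and contact force between the fingers and lid_c1 above 0.1 N), for 0.1 s.
2. the finger still carries the lid when it is nearly shut (value of joint lid between 0.01 and 0.15 rad and contact force between the fingers and lid_c1 above 0.1 N), for 0.05 s.
At the end, for the whole second after the job is handed in: the lid is fully shut (within 0.02 rad, 3 mm at the lip), the cuvette stands in its holder (within 5 mm) and the things on the bench are where they were (within 10 mm) (value of joint lid below 0.02 rad and distance of cuvette from where it was at the start of the episode below 0.005 m and distance of each of cuvette_rack, tube_rack, wire_rack, dish_stack, bottle_orange, jar_green from where it was at the start of the episode below 0.01 m); the robot touches nothing.
It fails at once if the lid falls freely further down (over 1.8 rad/s below 0.6 rad) (value of joint lid below 0.6 rad and velocity of joint lid below -1.8 rad/s).
It fails at once if the lid drops or bumps shut (over 1 rad/s, 0.14 m/s at the lip, within the last 0.15 rad) (value of joint lid below 0.15 rad and velocity of joint lid below -1 rad/s).
It fails at once if the lid is gripped: fingers press on its outer and inner side at once (contact force between the fingers and lid_c0 above 0.5 N and contact force between the fingers and lid_c1 above 0.5 N).
It fails at once if the cuvette is pushed or pulled out of its place (distance of cuvette from where it was at the start of the episode above 0.006 m).
It fails at once if a thing on the bench is moved by more than 10 mm (distance of any of cuvette_rack, tube_rack, wire_rack, dish_stack, bottle_orange, jar_green from where it was at the start of the episode above 0.01 m).
It also fails if it takes over 42 s, if anything falls off the work surface, if the arm or the gripper's body presses on something with over 40 N, if the wrist force passes 120 N, or if a joint passes its speed limit or range.

## Robot

A 7-joint arm with a two-finger parallel gripper is mounted at the origin on the work surface. World frame = base frame: x ahead of the robot, y to its left, z up, the work surface at z = 0. Lengths are in m, angles in rad, forces in N, time in s.
With the tool pointing down it reaches from about 0.35 to 0.9 m from the base axis. Payload 8.1 kg.
Tool frame: the origin (TCP) lies at the very end of the fingers, on their centre line; the grasp point (between the pads) lies 19 mm behind it (grasp_offset is the distance from the TCP to the grasp point, in m); z points along the fingers, y is the line along which they close (so a half turn about z gives the same grasp; the last joint's range is limited). The gripper opens to 92 mm and grips with 3 to 60 N. Pads are 19 mm wide; open, the fingers measure 130 mm over their backs; the gripper's body (75 mm by 190 mm) begins 47 mm behind the grasp point.
Start: joints at [-1.235, 0.434, 0.025, 1.573, -0.012, 1.134, -0.075], TCP at [0.266, 0.566, 0.227] pointing down, gripper open.
Joint ranges: [-2.62, 2.62], [-0.44, 2.09], [-1.27, 1.32], [0.08, 2.57], [-1.32, 4.46], [0.12, 2], [-2.74, 2.74]. Speed limits (rad/s): [2.22, 2.22, 3.01, 3.01, 3.14, 3.14, 3.14].

## Interface

Orientations are given as a rotation vector (axis times angle).
In Python, from cell import observe, get_image, camera_params, sign_off, silhouettes, grasp_offset gives the robot as it stands. The module is installed in compiled form; this text tells all that it offers.
- The arm moves only by the tool jog_arm, never from a script. Its argument "motion" is a list that holds one entry, the list of rows, each a list of 7 numbers: the shift along the tool's x, y, z in m, then the turn, a rotation vector about the tool's x, y, z in rad, then the closure, from -1 (fully open) to 1 (shut), so that 0 is half open. In form: [[[dx, dy, dz, wx, wy, wz, hand], ...]]. A call has 1 to 10 rows; each row is the pose to reach, as a shift and turn from the pose commanded when the call began, along the tool's axes at that moment; what a row does not reach only later rows make up. A row lasts 1/12 s, in which the tool goes at most 41.7 mm and 7.16 degrees, less where a joint would pass 70% of its speed; a pose out of reach is approached as far as the arm can. A call with a gripper value outside its range is refused whole. The fingers move at their own pace and stop on an object; "force" is the grip in N (left out, the last holds). Time passes only in rows, so rows that repeat a pose let the fingers close. It gives the time, the measured TCP pose, the force, the opening and the grip force at its end, in the units of the state.
- observe(): the state, without advancing time (a new reading comes with each control period).
- get_image(name): name is "scene" or "top" or "wrist"; returns the picture (420x560x3 uint8, red, green, blue); there is no depth.
- camera_params(name): a dict with "vertical_fov" (degrees; the focal length in pixels is half the picture's height over the tangent of half this angle, whatever the lens; pixels are square), "cx", "cy" (the principal point, pixels), "T" (4x4, takes a point from camera to world coordinates). Camera axes: x right, y down, z forward; pixel columns grow to the right and rows downward; lengths in m; the calibration is good to about 2 mm. A picture is of the moment at which its call begins: read the wrist's pose just before it. camera_params takes no time and is no camera call; for the wrist camera it gives the pose at the moment of the call.
- sign_off(): hands the job in; it is judged then, once.
Trained networks look in the newest picture that a camera, given by its name, has taken for a name from the list of things; names that differ only in an ending like _2 or _b are one class to them, and where a whole thing is asked for, a point or a joint stands for the part that bears it (a point fixed in the world has none). Each returns a list of dicts, best first, with "p" (0 to 1); they miss things now and then, are a little off and sometimes report something else, mostly with a low value. They report only what shows in the picture. A call takes as long as a camera call.
- silhouettes(query, camera): "mask" (420x560 bool, what is visible of it) and "pixel" ([column, row] in pixels, amid what is visible of it).
The state is a dict: "clock": time; "joints": joint angles; "dq": joint speeds; "joint_efforts": joint torques, N m; "position": TCP position; "ee_rot": TCP orientation; "force": force on the tool from outside, world axes, zero at the start; "ft_torque": the same for the moment, N m; "width": opening from 0.0 (shut) to 1.0 (fully open); "gripper_force": force on a finger pad.
Only numpy, scipy, OpenCV 4.12 (cv2) and the standard library are available. Lean on these libraries where they do the work, as an engineer would, in place of code of your own. Each camera call takes 0.05 s, during which the arm holds its last target. There are 200 camera calls.

## Working session

There is one attempt and no reset: what is moved stays moved. The work goes in short steps, Python scripts to look and compute and a tool call to move; the robot and the scene stay as the last step left them, time stands still between calls to the robot, and variables do not carry over. Pictures are saved under pics/ and viewed, at most 10 in all, crops included, and the job is handed in when it is done.

Besides the shell and the picture viewer there is one more tool, called after "Emit:" as name(argument=value, ...) on one line, values as JSON. jog_arm: Moves the arm, as the interface text tells. Its arguments: {"type":"object","properties":{"motion":{"type":"array"},"force":{"type":"number"}},"required":["motion"]}

```bash
mkdir -p pics; ls
python3 - <<'E'
from cell import *
import cv2
print(observe())
for n in ("scene","top"):
    im=get_image(n); cv2.imwrite(f"pics/{n}0.png",im[:,:,::-1])
    print(n,camera_params(n))
    for q in ("photometer","lid","cuvette","lid_lip","tube_rack","wire_rack","dish_stack","bottle_orange","jar_green","cuvette_rack"):
        for r in silhouettes(q,n)[:1]: print(q,round(r["p"],2),r["pixel"],r["mask"].sum())
E
```

```text
pics
{'clock': 0.0, 'joints': array([-1.23460396,  0.43521287,  0.02500901,  1.57408928, -0.01157707,
        1.13402675, -0.07510536]), 'dq': array([-1.66131650e-03,  1.80580660e-04,  2.17759079e-04,  1.96872768e-03,
       -2.26548120e-03, -2.30455786e-05, -9.19533920e-04]), 'joint_efforts': array([-1.73018457e-04, -6.67854738e+01,  9.85154249e-01, -3.14463186e+01,
       -6.04705280e-02,  4.28358524e-02,  1.72193131e-04]), 'position': array([0.26538784, 0.56528619, 0.22595473]), 'ee_rot': array([-6.83850594e-01, -3.06608639e+00,  2.48613224e-03]), 'force': array([1.50561842, 0.93294621, 0.48322953]), 'ft_torque': array([ 0.02320539, -0.03710374,  0.03574634]), 'gripper_force': 0.0, 'width': 0.9982226030496514}
scene {'vertical_fov': 54.141769987574996, 'cx': 287.09464203716794, 'cy': 211.66723911924208, 'T': array([[-0.83488939,  0.46137273, -0.30015815,  0.9094103 ],
       [ 0.55041253,  0.70219416, -0.45162972,  0.58847043],
       [ 0.00239966, -0.54227167, -0.84019978,  1.16155926],
       [ 0.        ,  0.        ,  0.        ,  1.        ]])}
photometer 0.98 [265.0, 198.3] 
[... 358 characters left out ...]
39615486583, 'T': array([[-1.74622143e-02, -9.94110857e-01,  1.06951740e-01,
         3.94493164e-01],
       [-9.99847248e-01,  1.74414416e-02, -1.12967267e-03,
        -9.48433853e-03],
       [-7.42372651e-04, -1.06955129e-01, -9.94263571e-01,
         1.38197569e+00],
       [ 0.00000000e+00,  0.00000000e+00,  0.00000000e+00,
         1.00000000e+00]])}
photometer 0.68 [308.8, 201.5] 6755
lid 0.67 [302.1, 184.1] 988
cuvette 0.22 [414.7, 228.4] 556
lid_lip 0.76 [303.0, 180.5] 997
tube_rack 0.56 [142.7, 186.2] 1263
wire_rack 0.93 [167.6, 236.4] 895
dish_stack 0.84 [400.4, 160.0] 753
bottle_orange 0.76 [416.1, 228.8] 583
jar_green 0.86 [416.8, 195.7] 409
cuvette_rack 0.87 [265.5, 247.7] 409
```

View pics/scene0.png

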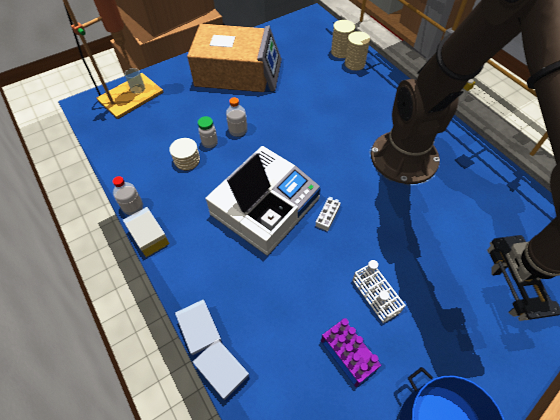

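View pics/top0.png

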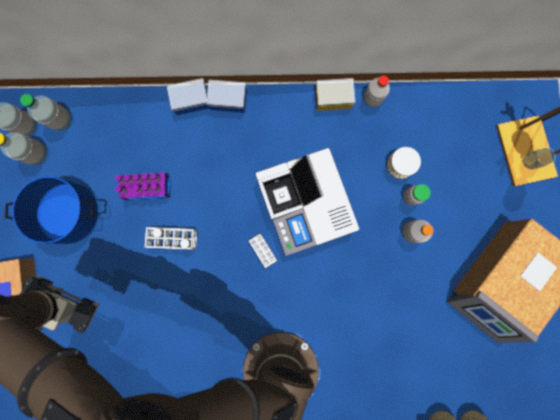

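The scene picture shows the photometer at about (263,200), with its lid thrown back at (249,181) and the compartment at (270,212). In the top picture its front faces left, with left edge corners near (257,173) and (280,252) and the lid at (303,182). I plan to straddle the lid loosely with the half-open fingers. The rear finger tips it forward, the front one catches it, and the hand then turns down with the lid. First I'll fit the photometer pose.

```bash
cat > h.py <<'E'
import numpy as np, cv2
from cell import *
from scipy.spatial.transform import Rotation as R
from scipy.optimize import minimize
def proj(P,c):
    Ti=np.linalg.inv(c["T"]); p=P@Ti[:3,:3].T+Ti[:3,3]
    f=210/np.tan(np.radians(c["vertical_fov"]/2))
    return p[:,:2]/p[:,2:]*f+[c["cx"],c["cy"]]
def box(lo,hi): return np.array([[x,y,z] for x in(lo[0],hi[0]) for y in(lo[1],hi[1]) for z in(lo[2],hi[2])])
B=box([-.125,-.14,0],[.125,.14,.105])
def lid(th): 
    L=box([-.14,-.064,-.007],[-.008,.064,.007]); return R.from_euler('y',th).apply(L)+[-.015,.05,.112]
def w(P,q): return R.from_euler('z',q[2]).apply(P)+[q[0],q[1],0]
def hull(P,c,m=None):
    m=np.zeros((420,560),np.uint8) if m is None else m
    cv2.fillConvexPoly(m,cv2.convexHull((proj(P,c)*16).round().astype(np.int32)),1,shift=4); return m
E
python3 - <<'E'
from h import *
C={};M={};I={}
for n in("scene","top"):
    I[n]=get_image(n); C[n]=camera_params(n)
    M[n]=(silhouettes("photometer",n)[0]["mask"],silhouettes("lid",n)[0]["mask"])
def iou(a,b): return (a&b).sum()/(a|b).sum()
def cost(q,pr=0):
    s=[]
    for n in C:
        a=hull(w(lid(1.9),q),C[n])>0; b=(hull(w(B,q),C[n])>0)|a
        s+=[iou(b,M[n][0]|M[n][1]),iou(a,M[n][1])]
    if pr: print(np.round(s,3))
    return -s[0]-s[2]-.4*s[1]-.4*s[3]
best=None
for x in(.4,.45,.5):
    r=minimize(cost,[x,-.08,np.radians(-73)],method="Nelder-Mead",options=dict(initial_simplex=[[x,-.08,-1.27],[x+.04,-.08,-1.27],[x,-.04,-1.27],[x,-.08,-1.1]],xatol=1e-4))
    print(r.x,r.fun); best=r if best is None or r.fun<best.fun else best
q=best.x; cost(q,1); np.save("q.npy",q)
tiles=[]
for n in C:
    im=I[n][:,:,::-1].copy()
    for P,col in((B,(0,0,255)),(lid(1.9),(0,255,0))):
        m=hull(w(P,q),C[n]); cs,_=cv2.findContours(m,0,2); cv2.drawContours(im,cs,-1,col,1)
    u=proj(w(B,q),C[n]).mean(0).astype(int); tiles.append(cv2.resize(im[u[1]-80:u[1]+80,u[0]-65:u[0]+65],None,fx=3,fy=3,interpolation=0))
cv2.imwrite("pics/fit.png",np.hstack(tiles))
print("hinge",w(np.array([[-.015,.05,.112]]),q),"lid lip 1.9",w(lid(1.9)[:4],q),observe()["clock"])
E
```

```text
[ 0.54712828 -0.09028135 -1.23404668] -2.619138185071183
[ 0.54573292 -0.09028661 -1.24258412] -2.6119523019217468
[ 0.54536955 -0.0894201  -1.24477463] -2.61889900998681
[0.921 0.941 0.961 0.902]
hinge [[ 0.58936364 -0.05960279  0.112     ]] lid lip 1.9 [[ 0.54172458 -0.11721611  0.24674504]
 [ 0.54610207 -0.12972021  0.24221899]
 [ 0.66253529 -0.07492221  0.24674504]
 [ 0.66691277 -0.08742631  0.24221899]] 1.4
```

View pics/fit.png

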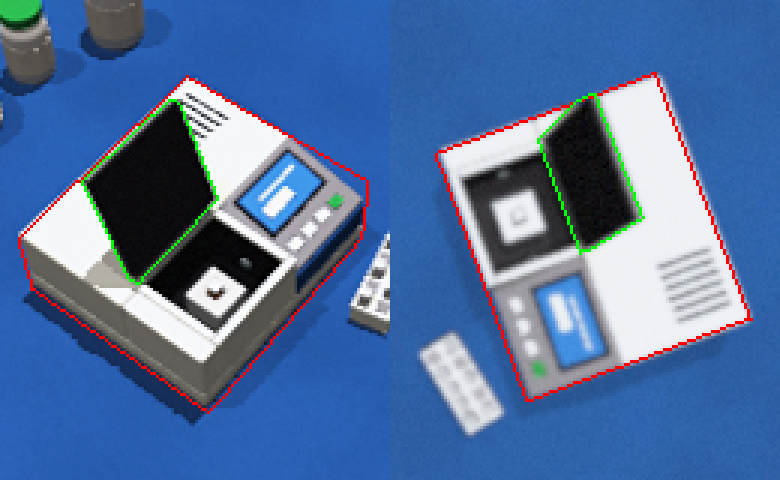

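The fit matches both pictures: photometer at (0.547, -0.090), yaw -70.7°. Next I move in front of and above the shut-lip place, turned into the photometer's x-plane.

Emit:
jog_arm(motion=[[[-0.02,-0.015,-0.04,0,0,-0.1,-0.4],[-0.06,-0.04,-0.055,0,0,-0.2,-0.4],[-0.1,-0.07,-0.055,0,0,-0.3,-0.4],[-0.135,-0.09,-0.055,0,0,-0.4,-0.4],[-0.17,-0.115,-0.055,0,0,-0.5,-0.4],[-0.205,-0.14,-0.055,0,0,-0.6,-0.4],[-0.24,-0.165,-0.055,0,0,-0.7,-0.4],[-0.275,-0.19,-0.055,0,0,-0.771,-0.4],[-0.31,-0.215,-0.055,0,0,-0.771,-0.4],[-0.345,-0.24,-0.055,0,0,-0.771,-0.4]]])

```text
clock: 2.23
position: [0.4636, 0.2229, 0.282]
ee_rot: [-0.52, 3.098, 0.001]
force: [1.7, 0.6, -0.4]
width: 0.7
gripper_force: 0.0
```

Emit:
jog_arm(motion=[[[0,-0.04,0,0.1,0,0,-0.4],[-0.01,-0.08,0,0.2,0,0,-0.4],[-0.02,-0.12,0,0.3,0,0,-0.4],[-0.028,-0.15,0,0.4,0,0,-0.4],[-0.028,-0.15,0,0.5,0,0,-0.4],[-0.028,-0.15,0,0.6,0,0,-0.4],[-0.028,-0.15,0,0.7,0,0,-0.4],[-0.028,-0.15,0,0.8,0,0,-0.4],[-0.028,-0.15,0,0.87,0,0,-0.4],[-0.028,-0.15,0,0.87,0,0,-0.4]]])

```text
clock: 3.07
position: [0.5373, 0.0952, 0.2794]
ee_rot: [-0.462, 2.688, -1.256]
force: [0.6, -0.2, -1.2]
width: 0.699
gripper_force: 0.0
```

Run:
```python
from h import *
s=observe(); print(s["position"],s["joints"].round(2),s["clock"]); print(R.from_rotvec(s["ee_rot"]).as_matrix().round(3))
```

```text
[0.53726123 0.09517058 0.27935571] [-0.9   0.43  0.17  1.81  0.73  1.39  0.86] 3.0667
[[-0.943 -0.216  0.251]
 [-0.332  0.605 -0.724]
 [ 0.004 -0.767 -0.642]]
```

Emit:
jog_arm(motion=[[[0,0.03,0.025,0,0,0,-0.4],[0,0.06,0.05,0,0,0,-0.4],[0,0.09,0.075,0,0,0,-0.4],[0,0.12,0.1,0,0,0,-0.4],[0,0.138,0.116,0,0,0,-0.4],[0,0.138,0.116,0.05,0,0,-0.4],[0,0.138,0.116,0.1,0,0,-0.4]]])

```text
clock: 3.65
position: [0.5385, 0.0909, 0.1012]
ee_rot: [-0.434, 2.616, -1.379]
force: [-0.0, 0.1, 0.0]
width: 0.699
gripper_force: 0.0
```

Run:
```python
from h import *
s=observe(); print(s["position"],s["joints"].round(2),s["clock"]); print(R.from_rotvec(s["ee_rot"]).as_matrix().round(3))
```

```text
[0.53854031 0.09094174 0.10119309] [-0.94  0.74  0.19  1.92  0.8   1.16  0.54] 3.65
[[-0.946 -0.183  0.266]
 [-0.323  0.535 -0.781]
 [ 0.    -0.825 -0.565]]
```

```bash
cat >> h.py <<'E'
q=np.load("q.npy"); ex=np.array([np.cos(q[2]),np.sin(q[2]),0]); ey=np.array([-ex[1],ex[0],0]); Z=np.array([0,0,1.])
H=w(np.array([[-.015,.05,.112]]),q)[0]
def pose(a,z,p,lat=0):
    p=np.radians(p); zt=np.cos(p)*ex-np.sin(p)*Z; x=-ey
    return H*[1,1,0]+a*ex+lat*ey+[0,0,z], np.stack([x,np.cross(zt,x),zt],1)
def plan(wps):
    s=observe(); R0=R.from_rotvec(s["ee_rot"]).as_matrix(); P0=s["position"]; d=P0-H
    print("now a %.3f lat %.3f z %.3f pitch %.1f w %.2f t %.2f"%(d@ex,d@ey,P0[2],np.degrees(np.arcsin(-R0[2,2])),s["width"],s["clock"]))
    for wp in wps:
        P,Rt=pose(*wp); print([float(v) for v in np.r_[R0.T@(P-P0),R.from_matrix(R0.T@Rt).as_rotvec()].round(3)])
E
python3 -c "
from h import *
plan([(-.14,.2,45),(-.12,.3,60),(-.04,.34,80),(.042,.34,90)])"
```

```text
now a -0.159 lat 0.002 z 0.101 pitch 34.4 w 0.70 t 3.65
[0.002, -0.092, -0.04, -0.185, -0.006, -0.005]
[0.002, -0.186, -0.08, -0.447, -0.006, -0.006]
[0.001, -0.264, -0.037, -0.796, -0.005, -0.007]
[0.0, -0.311, 0.031, -0.97, -0.004, -0.007]
```

Emit:
jog_arm(motion=[[[0,-0.035,-0.015,-0.08,0,0,-0.4],[0,-0.07,-0.03,-0.15,0,0,-0.4],[0,-0.105,-0.045,-0.24,0,0,-0.4],[0,-0.14,-0.06,-0.34,0,0,-0.4],[0,-0.17,-0.075,-0.44,0,0,-0.4],[0,-0.2,-0.075,-0.55,0,0,-0.4],[0,-0.23,-0.06,-0.66,0,0,-0.4],[0,-0.26,-0.04,-0.77,0,0,-0.4],[0,-0.285,-0.01,-0.88,0,0,-0.4],[0,-0.311,0.02,-0.97,0,0,-0.4]]])

```text
clock: 4.48
position: [0.6025, -0.0917, 0.3513]
ee_rot: [-0.52, 3.087, 0.009]
force: [0.9, -0.2, -0.3]
width: 0.699
gripper_force: 0.0
```

Run:
```python
from h import *
plan([(.042,.30,90),(.042,.225,90)])
print(observe()["position"], observe()["joints"].round(2))
im=get_image("scene"); c=camera_params("scene")
u=proj(w(B,q),c).mean(0).astype(int)
im2=get_image("wrist")
a=cv2.resize(im[u[1]-120:u[1]+60,u[0]-90:u[0]+90],(420,420))
cv2.imwrite("pics/hover.png",np.hstack([a,cv2.resize(im2,(380,420))])[:,:,::-1])
```

```text
now a 0.035 lat 0.002 z 0.351 pitch 89.3 w 0.70 t 4.48
[0.002, -0.008, 0.051, 0.004, 0.012, -0.003]
[0.003, -0.008, 0.126, 0.004, 0.012, -0.003]
[ 0.6025368  -0.09168133  0.35130245] [-0.09  0.33  0.23  1.43 -0.08  1.38  2.04]
```

View pics/hover.png

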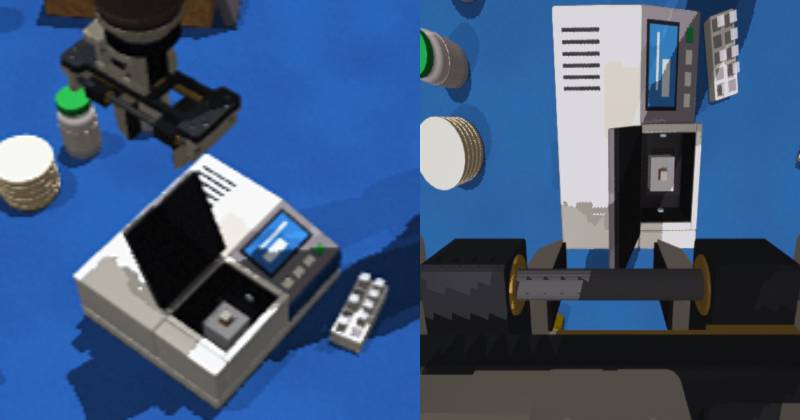

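The scene crop shows the hand above the lid. In the wrist view the lid's near edge (about 625) lies between the fingers (left 547, right 672). I'll lower around it.

Emit:
jog_arm(motion=[[[0.002,-0.008,0.03,0,0.006,0,-0.4],[0.002,-0.008,0.06,0,0.01,0,-0.4],[0.002,-0.008,0.08,0,0.01,0,-0.4],[0.002,-0.008,0.1,0,0.01,0,-0.4],[0.002,-0.008,0.115,0,0.01,0,-0.4],[0.002,-0.008,0.125,0,0.01,0,-0.4],[0.002,-0.008,0.125,0,0.01,0,-0.4]]])

```text
clock: 5.17
position: [0.6009, -0.0982, 0.2205]
ee_rot: [0.516, -3.088, 0.001]
force: [-0.0, -0.0, 0.5]
width: 0.697
gripper_force: 0.0
```

Run:
```python
from h import *
plan([(.01,.23,80),(-.012,.235,75)])
print(observe()["force"])
im=get_image("scene"); c=camera_params("scene")
u=proj(w(B,q),c).mean(0).astype(int)
im2=get_image("wrist")
a=cv2.resize(im[u[1]-120:u[1]+60,u[0]-90:u[0]+90],(420,420))
cv2.imwrite("pics/in.png",np.hstack([a,cv2.resize(im2,(380,420))])[:,:,::-1])
```

```text
now a 0.040 lat -0.002 z 0.221 pitch 89.4 w 0.70 t 5.17
[-0.002, 0.03, -0.009, 0.176, -0.011, -0.005]
[-0.001, 0.052, -0.014, 0.263, -0.012, -0.004]
[-0.01939097 -0.03746502  0.51869596]
```

View pics/in.png

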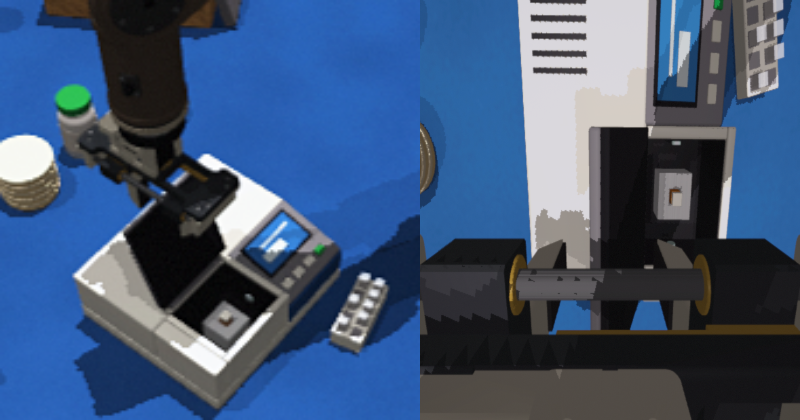

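The lid now stands between the fingers (scene crop: hand over the lid lip at about (190,190), compartment and cuvette clear). Next I push it slowly forward with the rear finger.

Emit:
jog_arm(motion=[[[0,0.01,0.005,0,0,0,-0.4],[0,0.02,0.007,0,0,0,-0.4],[0,0.025,0.007,0,0,0,-0.4],[0,0.03,0.007,0,0,0,-0.4],[0,0.035,0.007,0,0,0,-0.4],[0,0.04,0.007,0,0,0,-0.4],[0,0.045,0.007,0,0,0,-0.4],[0,0.05,0.007,0,0,0,-0.4],[0,0.055,0.007,0,0,0,-0.4],[0,0.055,0.007,0,0,0,-0.4]]])

```text
clock: 6.1
position: [0.5834, -0.044, 0.2146]
ee_rot: [0.52, -3.088, 0.001]
force: [-0.9, -0.3, 0.1]
width: 0.7
gripper_force: 0.0
```

```bash
cat >> h.py <<'E'
def show(f):
    im=get_image("scene"); c=camera_params("scene"); t=get_image("top"); ct=camera_params("top")
    def crop(im,c):
        u=proj(w(B,q),c).mean(0).astype(int); return cv2.resize(im[u[1]-80:u[1]+60,u[0]-65:u[0]+65],(390,420))
    cv2.imwrite(f,np.hstack([crop(im,c),crop(t,ct)])[:,:,::-1])
def theta():
    out=[]
    for n in("scene","top"):
        get_image(n); c=camera_params(n); r=silhouettes("lid",n)
        if not r: continue
        m=r[0]["mask"]; ths=np.arange(0,1.95,.02); s=[]
        for th in ths:
            a=hull(w(lid(th),q),c)>0; s.append((a&m).sum()/max(1,(a|m).sum()))
        out.append((n,round(float(r[0]["p"]),2),round(ths[int(np.argmax(s))],2),round(max(s),2)))
    print(out)
E
python3 -c "
from h import *
plan([]);print(observe()['force']);theta()"
```

```text
now a -0.017 lat -0.001 z 0.215 pitch 89.4 w 0.70 t 6.10
[-0.86761483 -0.27944081  0.05629925]
[('scene', 0.73, np.float64(1.56), np.float64(0.6))]
```

Emit:
jog_arm(motion=[[[0,0.004,0,0,0,0,-0.4],[0,0.008,0,0,0,0,-0.4],[0,0.012,0,0,0,0,-0.4],[0,0.015,0,0,0,0,-0.4],[0,0.015,0,0,0,0,-0.4],[0,0.015,0,0,0,0,-0.4],[0,0.015,0,0,0,0,-0.4]]])

```text
clock: 6.88
position: [0.5788, -0.0314, 0.2147]
ee_rot: [0.518, -3.089, 0.003]
force: [-0.6, -0.7, 0.0]
width: 0.699
gripper_force: 0.0
```

```bash
python3 -c "
from h import *
plan([]);print(observe()['force']);theta();show('pics/tip.png')"
```

```text
now a -0.030 lat -0.001 z 0.215 pitch 89.4 w 0.70 t 6.88
[-0.6250734  -0.73480768  0.03561172]
[('scene', 0.72, np.float64(1.4), np.float64(0.61))]
```

View pics/tip.png

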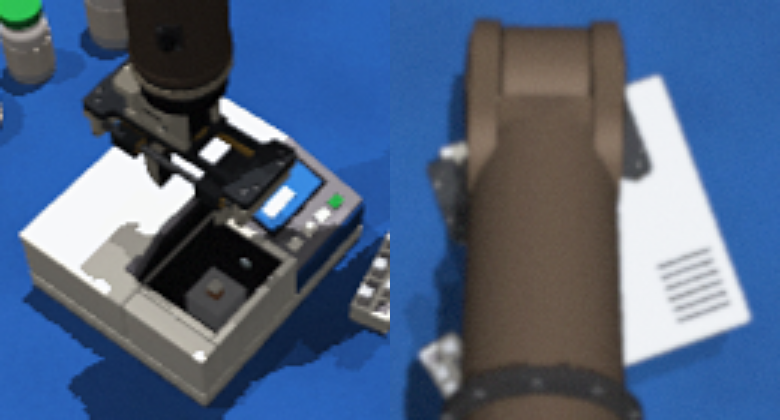

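Emit:
jog_arm(motion=[[[0,0.004,0,0,0,0,-0.4],[0,0.008,0,0,0,0,-0.4],[0,0.011,0,0,0,0,-0.4],[0,0.011,0,0,0,0,-0.4],[0,0.011,0,0,0,0,-0.4],[0,0.011,0,0,0,0,-0.4]]])

```text
clock: 7.68
position: [0.5752, -0.0205, 0.2148]
ee_rot: [0.518, -3.089, 0.002]
force: [-0.5, 2.0, 1.2]
width: 0.699
gripper_force: 0.9
```

```bash
cat >> h.py <<'E'
def overlay(f,ths,n="scene"):
    im=get_image(n); c=camera_params(n); r=silhouettes("lid",n)
    m=r[0]["mask"] if r else np.zeros((420,560),bool)
    u=proj(w(B,q),c).mean(0).astype(int); k=5
    o=cv2.resize(im,None,fx=k,fy=k)[:,:,::-1].copy()
    for i,th in enumerate(ths):
        a=hull(w(lid(th),q),c)>0; print(th,"prec %.3f rec %.3f"%((a&m).sum()/max(1,m.sum()),(a&m).sum()/a.sum()))
        pts=(proj(w(lid(th),q),c)+.5)*k
        cv2.polylines(o,[cv2.convexHull(pts.astype(np.int32))],True,[(0,0,255),(0,255,0),(255,255,0),(0,255,255)][i%4],1)
    cv2.imwrite(f,o[(u[1]-65)*k:(u[1]+50)*k,(u[0]-75)*k:(u[0]+75)*k])
E
python3 -c "
from h import *
plan([]);print(observe()['force']);overlay('pics/ov1.png',[1.0,1.2,1.45])"
```

```text
now a -0.042 lat -0.000 z 0.215 pitch 89.4 w 0.70 t 7.68
[-0.48847182  2.0205734   1.22557332]
1.0 prec 0.947 rec 0.454
1.2 prec 0.658 rec 0.394
1.45 prec 0.566 rec 0.166
```

View pics/ov1.png

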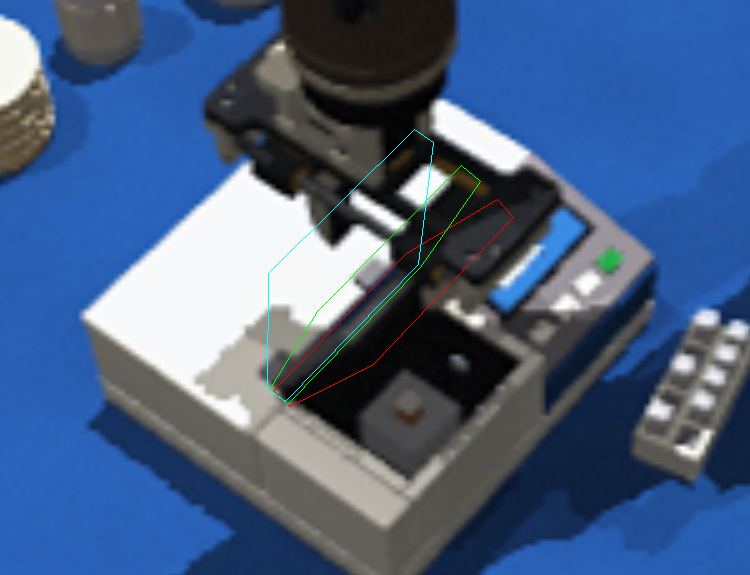

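The lid leans on the front finger: its visible left side matches the red outline (1.0 rad), and the geometry gives about 1.04. It's caught, so I lower it along the arc with the hand turning.

```bash
cat >> h.py <<'E'
def arc(ths,d=.016,g=.032,k=55/1.05):
    W=[]
    for t in ths:
        p=35+k*max(t,0); c,s=np.cos(t),np.sin(t); P=np.radians(p); zt=np.array([np.cos(P),-np.sin(P)]); ty=np.array([-np.sin(P),-np.cos(P)])
        a=np.array([-.14*c-.007*s,.112+.14*s-.007*c])+d*zt-g*ty; W.append((a[0],a[1],p))
    plan(W)
E
python3 -c "
from h import *
arc(np.arange(1.02,.64,-.04))"
```

```text
now a -0.041 lat -0.000 z 0.215 pitch 89.4 w 0.70 t 7.78
[-0.0, 0.006, 0.002, 0.028, -0.01, -0.004]
[-0.0, 0.01, 0.004, 0.064, -0.01, -0.004]
[-0.0, 0.014, 0.007, 0.101, -0.01, -0.004]
[-0.0, 0.017, 0.009, 0.137, -0.01, -0.004]
[-0.0, 0.021, 0.012, 0.174, -0.01, -0.004]
[-0.0, 0.025, 0.014, 0.21, -0.01, -0.004]
[-0.0, 0.028, 0.017, 0.247, -0.01, -0.003]
[-0.001, 0.032, 0.02, 0.284, -0.01, -0.003]
[-0.001, 0.035, 0.023, 0.32, -0.01, -0.003]
[-0.001, 0.038, 0.026, 0.357, -0.01, -0.003]
```

Emit:
jog_arm(motion=[[[0,0.005,0.002,0.03,0,0,-0.4],[0,0.009,0.004,0.064,0,0,-0.4],[0,0.013,0.007,0.1,0,0,-0.4],[0,0.017,0.009,0.137,0,0,-0.4],[0,0.021,0.012,0.174,0,0,-0.4],[0,0.025,0.014,0.21,0,0,-0.4],[0,0.028,0.017,0.247,0,0,-0.4],[0,0.032,0.02,0.284,0,0,-0.4],[0,0.035,0.023,0.32,0,0,-0.4],[0,0.038,0.026,0.357,0,0,-0.4]]])

```text
clock: 8.62
position: [0.5628, 0.015, 0.1887]
ee_rot: [-0.505, 3.0, -0.546]
force: [-0.6, 0.9, -0.8]
width: 0.702
gripper_force: 0.5
```

```bash
python3 -c "
from h import *
arc(np.r_[.66,np.arange(.62,.26,-.04)]); print(observe()['force'],observe()['joints'].round(2)); theta()"
```

```text
now a -0.079 lat -0.000 z 0.189 pitch 69.4 w 0.70 t 8.62
[-0.0, 0.0, 0.0, -0.002, -0.01, -0.001]
[-0.0, 0.004, 0.002, 0.034, -0.01, -0.001]
[-0.0, 0.008, 0.005, 0.071, -0.01, -0.001]
[-0.0, 0.012, 0.007, 0.108, -0.01, -0.001]
[-0.0, 0.016, 0.009, 0.144, -0.01, -0.0]
[-0.0, 0.019, 0.012, 0.181, -0.01, -0.0]
[-0.001, 0.023, 0.015, 0.217, -0.01, -0.0]
[-0.001, 0.026, 0.018, 0.254, -0.01, 0.0]
[-0.001, 0.029, 0.021, 0.29, -0.01, 0.0]
[-0.001, 0.032, 0.024, 0.327, -0.01, 0.001]
[-0.5566483   0.91149162 -0.76149201] [-0.56  0.36  0.27  1.87  0.33  0.94  1.4 ]
[('scene', 0.87, np.float64(0.68), np.float64(0.66)), ('top', 0.65, np.float64(0.76), np.float64(0.36))]
```

Tracking as planned: the lid measures 0.68 rad and the finger still carries it.

Emit:
jog_arm(motion=[[[0,0.004,0.002,0.034,0,0,-0.4],[0,0.008,0.005,0.071,0,0,-0.4],[0,0.012,0.007,0.108,0,0,-0.4],[0,0.016,0.009,0.144,0,0,-0.4],[0,0.019,0.012,0.181,0,0,-0.4],[0,0.023,0.015,0.217,0,0,-0.4],[0,0.026,0.018,0.254,0,0,-0.4],[0,0.029,0.021,0.29,0,0,-0.4],[0,0.032,0.024,0.327,0,0,-0.4]]])

```text
clock: 9.57
position: [0.5559, 0.0346, 0.1554]
ee_rot: [-0.476, 2.827, -1.009]
force: [-0.1, 0.6, -1.1]
width: 0.698
gripper_force: 0.9
```

```bash
python3 -c "
from h import *
arc(np.arange(.28,.09,-.02)); print(observe()['force'],observe()['joints'].round(2)); theta()"
```

```text
now a -0.100 lat -0.000 z 0.155 pitch 50.8 w 0.70 t 9.57
[-0.0, 0.003, 0.001, 0.02, -0.011, 0.001]
[-0.0, 0.005, 0.002, 0.038, -0.011, 0.001]
[-0.0, 0.007, 0.003, 0.056, -0.011, 0.001]
[-0.0, 0.009, 0.005, 0.075, -0.011, 0.001]
[-0.0, 0.011, 0.006, 0.093, -0.011, 0.001]
[-0.0, 0.013, 0.007, 0.111, -0.011, 0.001]
[-0.001, 0.014, 0.009, 0.13, -0.011, 0.001]
[-0.001, 0.016, 0.01, 0.148, -0.011, 0.001]
[-0.001, 0.018, 0.011, 0.166, -0.011, 0.001]
[-0.001, 0.02, 0.013, 0.184, -0.011, 0.001]
[-0.07727093  0.61313843 -1.09339911] [-0.85  0.51  0.36  1.96  0.62  0.96  0.96]
[('scene', 0.88, np.float64(0.4), np.float64(0.59)), ('top', 0.63, np.float64(1.04), np.float64(0.67))]
```

```bash
python3 -c "
from h import *
overlay('pics/ov2.png',[.25,.32,.4])"
```

```text
0.25 prec 0.910 rec 0.594
0.32 prec 0.910 rec 0.625
0.4 prec 0.895 rec 0.636
```

View pics/ov2.png

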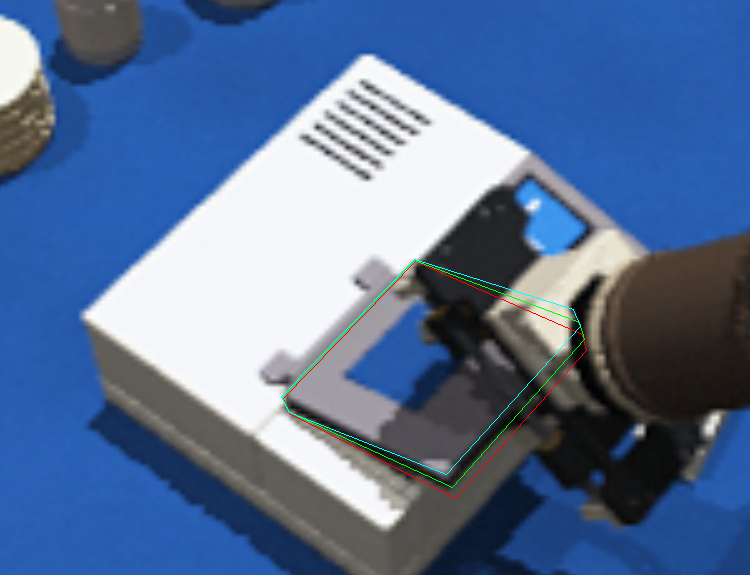

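The picture shows the lid lying on the lower finger, front corner at about (450,480), between the 0.32 and 0.40 outlines. I continue slowly.

Emit:
jog_arm(motion=[[[0,0.003,0.001,0.02,0,0,-0.4],[0,0.005,0.002,0.038,0,0,-0.4],[0,0.007,0.003,0.056,0,0,-0.4],[0,0.009,0.005,0.075,0,0,-0.4],[0,0.011,0.006,0.093,0,0,-0.4],[0,0.013,0.007,0.111,0,0,-0.4],[0,0.014,0.009,0.13,0,0,-0.4],[0,0.016,0.01,0.148,0,0,-0.4],[0,0.018,0.011,0.166,0,0,-0.4],[0,0.02,0.013,0.184,0,0,-0.4]]])

```text
clock: 10.7
position: [0.5526, 0.0421, 0.1322]
ee_rot: [-0.459, 2.698, -1.256]
force: [-0.4, 1.4, -1.3]
width: 0.701
gripper_force: 0.9
```

```bash
python3 -c "
from h import *
arc(np.arange(.09,-.1,-.01)); print(observe()['force'],observe()['joints'].round(2)); theta()"
```

```text
now a -0.108 lat -0.001 z 0.132 pitch 40.1 w 0.70 t 10.70
[-0.001, -0.0, 0.001, 0.008, -0.01, 0.005]
[-0.001, 0.001, 0.001, 0.017, -0.01, 0.005]
[-0.001, 0.002, 0.002, 0.026, -0.01, 0.005]
[-0.001, 0.002, 0.002, 0.035, -0.01, 0.005]
[-0.001, 0.003, 0.003, 0.044, -0.01, 0.005]
[-0.001, 0.004, 0.004, 0.053, -0.01, 0.005]
[-0.001, 0.005, 0.004, 0.062, -0.01, 0.005]
[-0.001, 0.006, 0.005, 0.072, -0.01, 0.005]
[-0.001, 0.007, 0.006, 0.081, -0.01, 0.005]
[-0.001, 0.008, 0.006, 0.09, -0.01, 0.005]
[-0.001, 0.009, 0.007, 0.09, -0.01, 0.005]
[-0.001, 0.01, 0.008, 0.09, -0.01, 0.005]
[-0.001, 0.011, 0.009, 0.09, -0.01, 0.005]
[-0.001, 0.012, 0.01, 0.09, -0.01, 0.005]
[-0.001, 0.013, 0.011, 0.09, -0.01, 0.005]
[-0.001, 0.014, 0.012, 0.09, -0.01, 0.005]
[-0.001, 0.015, 0.013, 0.09, -0.01, 0.005]
[-0.001, 0.016, 0.014, 0.09, -0.01, 0.005]
[-0.001, 0.017, 0.015, 0.09, -0.01, 0.005]
[-0.41317361  1.44726364 -1.27123585] [-0.97  0.64  0.41  1.98  0.72  0.99  0.76]
[('scene', 0.83, np.float64(0.14), np.float64(0.67)), ('top', 0.95, np.float64(0.82), np.float64(0.74))]
```

Emit:
jog_arm(motion=[[[0,0.001,0.001,0.017,0,0,-0.4],[0,0.002,0.002,0.026,0,0,-0.4],[0,0.002,0.002,0.035,0,0,-0.4],[0,0.003,0.003,0.044,0,0,-0.4],[0,0.004,0.004,0.053,0,0,-0.4],[0,0.005,0.004,0.062,0,0,-0.4],[0,0.006,0.005,0.072,0,0,-0.4],[0,0.007,0.005,0.081,0,0,-0.4],[0,0.008,0.006,0.09,0,0,-0.4],[0,0.008,0.006,0.09,0,0,-0.4]]])

```text
clock: 11.73
position: [0.5522, 0.0419, 0.1223]
ee_rot: [-0.448, 2.628, -1.372]
force: [-0.3, 0.4, 1.0]
width: 0.701
gripper_force: 0.0
```

```bash
python3 -c "
from h import *
arc(np.arange(-.01,-.1,-.01)); print(observe()['force'],observe()['gripper_force']); theta()"
```

```text
now a -0.108 lat -0.002 z 0.122 pitch 35.0 w 0.70 t 11.73
[-0.002, 0.002, 0.001, -0.0, -0.01, 0.006]
[-0.002, 0.003, 0.002, -0.0, -0.01, 0.006]
[-0.002, 0.004, 0.002, -0.0, -0.01, 0.006]
[-0.002, 0.005, 0.003, -0.0, -0.01, 0.006]
[-0.002, 0.006, 0.004, -0.0, -0.01, 0.006]
[-0.002, 0.007, 0.005, -0.0, -0.01, 0.006]
[-0.002, 0.008, 0.006, -0.0, -0.01, 0.006]
[-0.002, 0.009, 0.007, -0.0, -0.01, 0.006]
[-0.002, 0.01, 0.008, -0.0, -0.01, 0.006]
[-0.25351631  0.39393265  1.02058215] 0.0
[('scene', 0.94, np.float64(0.08), np.float64(0.68)), ('top', 0.86, np.float64(0.68), np.float64(0.77))]
```

Emit:
jog_arm(motion=[[[0,0.001,0,0,0,0,-0.4],[0,0.002,0,0,0,0,-0.4],[0,0.003,0,0,0,0,-0.4],[0,0.004,0,0,0,0,-0.4],[0,0.005,0,0,0,0,-0.4],[0,0.006,0,0,0,0,-0.4],[0,0.007,0,0,0,0,-0.4],[0,0.008,0,0,0,0,-0.4],[0,0.009,0,0,0,0,-0.4],[0,0.01,0,0,0,0,-0.4]]])

```text
clock: 12.77
position: [0.5503, 0.048, 0.114]
ee_rot: [-0.448, 2.629, -1.368]
force: [-0.4, 0.1, -0.2]
width: 0.703
gripper_force: 0.0
```

```bash
python3 -c "
from h import *
plan([]); print(observe()['force'],observe()['gripper_force']); overlay('pics/ov3.png',[0,.08])"
```

```text
now a -0.114 lat -0.001 z 0.114 pitch 35.1 w 0.70 t 12.77
[-0.38458764  0.1326133  -0.24496918] 0.0
0 prec 0.925 rec 0.702
0.08 prec 0.930 rec 0.721
```

View pics/ov3.png

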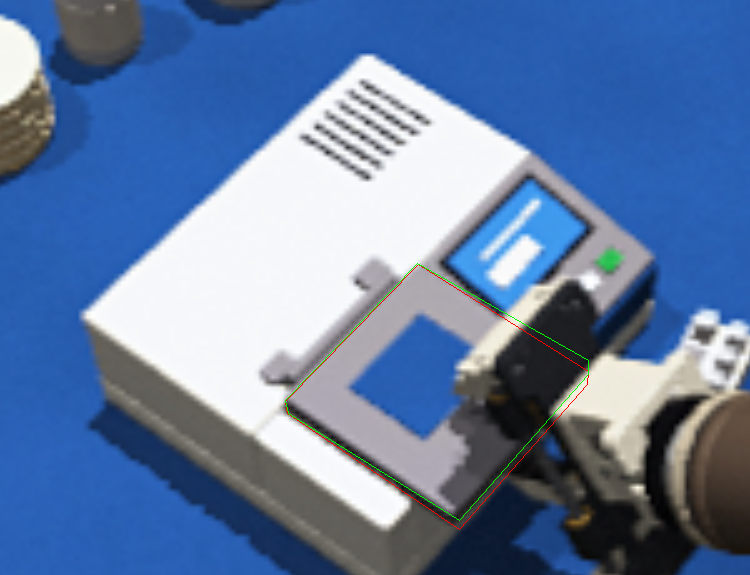

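The lid lies flat on the housing (front corner at (458,520), outline ≈ 0), forces are zero and the finger is about 10 mm below the lip. I withdraw along the fingers.

Emit:
jog_arm(motion=[[[0,0,-0.008,0,0,0,-0.4],[0,0,-0.018,0,0,0,-0.4],[0,0,-0.03,0,0,0,-0.4],[0,0,-0.045,0,0,0,-0.4],[0,0,-0.06,0,0,0,-0.4],[0,0,-0.08,0,0,0,-0.4],[0,0,-0.1,0,0,0,-0.4],[0,0,-0.12,0,0,0,-0.4],[0,0,-0.12,0,0,0,-0.4],[0,0,-0.12,0,0,0,-0.4]]])

```text
clock: 13.7
position: [0.519, 0.143, 0.1836]
ee_rot: [-0.45, 2.629, -1.364]
force: [-0.4, -0.6, 0.3]
width: 0.702
gripper_force: 0.0
```

```bash
python3 -c "
from h import *
plan([]); print(observe()['force'],observe()['gripper_force']); theta(); overlay('pics/ov4.png',[0])
for k in ('cuvette_rack','wire_rack','tube_rack','dish_stack','jar_green','bottle_orange'):
    for n in('scene','top'):
        r=silhouettes(k,n); print(k,n,r[0]['pixel'] if r else None)"
```

```text
now a -0.214 lat 0.001 z 0.184 pitch 35.2 w 0.70 t 13.70
[-0.42617233 -0.56409279  0.31813501] 0.0
[('scene', 0.9, np.float64(0.04), np.float64(0.92)), ('top', 0.64, np.float64(0.0), np.float64(0.0))]
0 prec 0.943 rec 0.910
cuvette_rack scene None
cuvette_rack top [265.9, 248.5]
wire_rack scene [378.8, 295.0]
wire_rack top [181.4, 243.8]
tube_rack scene [351.4, 353.6]
tube_rack top [144.6, 186.2]
dish_stack scene [185.5, 155.8]
dish_stack top [403.5, 161.9]
jar_green scene [207.6, 128.4]
jar_green top [419.2, 196.4]
bottle_orange scene [237.1, 116.4]
bottle_orange top [420.0, 230.4]
```

View pics/ov4.png

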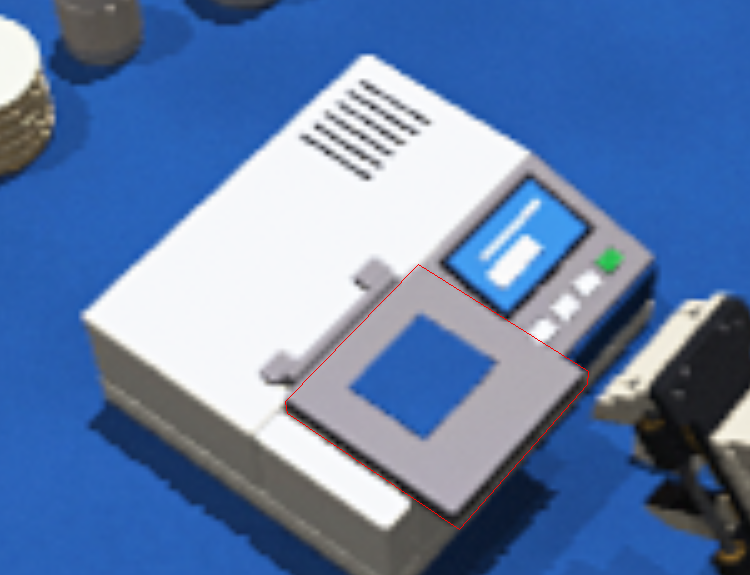

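The lid lies flat within the shut outline, the hand is clear (a 214 mm ahead of the hinge, no force), and nothing on the bench has shifted apart from occlusion by the arm.

```bash
python3 -c "
from cell import *
print(sign_off())"
```

```text
the job is handed in; nothing more can be done
None
```

The job is handed in: the lid was tipped forward, caught on one finger at about 1.05 rad and let down without a grip until it lay flat on the housing. The hand is clear, and the other things on the bench appeared unmoved in the last look, at about 14 s (the cuvette is under the lid and was not checked); no verdict came back.

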